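# Caliper check of the red culture jar

## Robot

A 7-joint arm with a two-finger parallel gripper is mounted at the origin on the work surface. World frame = base frame: x ahead of the robot, y to its left, z up, the work surface at z = 0. Lengths are in m, angles in rad, forces in N, time in s.
With the tool pointing down it reaches from about 0.4 to 0.925 m from the base axis. Payload 5.6 kg.
Tool frame: the origin (TCP) lies between the finger pads; the fingertips stand 11 mm ahead of it and the grasp point (between the pads) lies 8 mm behind it; z points along the fingers, x is the direction in which the jaws open and shut, and the axes are right-handed (so a half turn about z gives the same grasp; the last joint's range is limited). The gripper opens to 85 mm and grips with 20 to 120 N. Pads are 22 mm wide; open, the fingers measure 114 mm over their backs; the gripper's body (76 mm by 85 mm) begins 54 mm behind the grasp point. The pads swing forward as they close: fully open they stand 13 mm farther back than shut.
Start: joints at [1.119, 0.468, -0.012, 1.603, 0.006, 1.071, -0.056], TCP at [0.258, -0.596, 0.242] pointing down, gripper open.
Joint ranges: [-2.53, 2.53], [-0.31, 2.02], [-1.57, 1.55], [0.28, 2.44], [-1.29, 4.43], [0.15, 1.84], [-2.92, 2.92]. Speed limits (rad/s): [2.57, 2.57, 3.14, 3.14, 3.14, 3.14, 3.14].

## Interface

Orientations are given as a unit quaternion [x, y, z, w].
In Python, from rig import bot gives the robot as it stands.
- The arm moves only by the tool carry_out, never from a script. Its arguments are lists of equal length, an entry for each row: "fingers": the closure, from 0 (fully open) to 1 (shut); "travel": the shift along the tool's x, y, z in units of 5 cm (1.0 is 5 cm), a list of three; "delta_rot": the turn, a rotation vector about the tool's x, y, z in units of 4 degrees (1.0 is 4 degrees), a list of three. A call has 1 to 5 rows; each row shifts and turns the pose as measured when the row begins, along the tool's axes as they then stand; what a row does not reach is not made up. A row lasts 1/8 s, in which the tool goes at most 62.5 mm and 10.7 degrees, less where a joint would pass 70% of its speed; a pose out of reach is approached as far as the arm can. A call with a number of a shift or a turn outside -1 to 1 is refused whole. A call with a gripper value outside its range is refused whole. The fingers move at their own pace and stop on an object; the grip force is fixed at half the most. Time passes only in rows, so rows that do not move let the fingers close. It gives the time, the measured TCP pose, the force and the opening at its end, in the units of the state.
- bot.get_obs(): the state, without advancing time (a new reading comes with each control period).
- bot.read_camera(name): name is "scene" or "top" or "wrist"; returns (picture, depth): 420x560x3 uint8, blue, green, red; 420x560 float32, m along the optical axis (not along the pixel's ray), 0 where there is no reading.
- bot.camera_info(name): a dict with "intrinsics" (3x3 intrinsics, pixels), "cam_to_world" (4x4, takes a point from camera to world coordinates). Camera axes: x right, y up, looking along -z (the intrinsics and any distortion apply to the point x, -y, -z); pixel columns grow to the right and rows downward; lengths in m; the calibration is good to about 2 mm. A picture is of the moment at which its call begins: read the wrist's pose just before it. camera_info takes no time and is no camera call; for the wrist camera it gives the pose at the moment of the call.
- bot.close_job(): hands the job in, once; it reports no verdict.
Trained networks look in the newest picture that a camera, given by its name, has taken for a name from the list of things; names that differ only in an ending like _2 or _b are one class to them, and where a whole thing is asked for, a point or a joint stands for the part that bears it (a point fixed in the world has none). Each returns a list of dicts, best first, with "p" (0 to 1); they miss things now and then, are a little off and sometimes report something else, mostly with a low value. They report only what shows in the picture. A call takes as long as a camera call. They do not tell look-alikes from the thing itself.
- bot.find_in(camera, target): "position" ([column, row] in pixels, amid what is visible of it).
The state is a dict: "clock": time; "joint_pos": joint angles; "qvel": joint speeds; "effort": joint torques, N m; "ee_pos": TCP position; "ee_rot": TCP orientation; "wrist_force": force on the tool from outside, world axes, zero at the start; "torque": the same for the moment, N m; "gripper_width": finger opening in m.
Only numpy, scipy, OpenCV 4.12 (cv2) and the standard library are available. Lean on these libraries where they do the work, as an engineer would, in place of code of your own. Each camera call takes 0.05 s, during which the arm holds its last target.

## Task

Check the width of the culture jar with the dark red lid: stand it upright on the base plate between the jaws of the bench caliper, then slide the movable blue jaw along by its black post until the jar is closed snugly between both jaws. Do not lean on the jaw so hard that it is forced visibly askew; let go and leave the jar standing there between the closed jaws.

Things in the scene. Friction and masses are not known exactly. Their poses are not given: they have to be found in the camera images.
- red_jar_mid (a point): Centre (26 mm above its underside) of the loose upright jar with dark red lid and filling: clear cylinder, 46 mm across, 52 mm high, about 90 g, on the table. z up. Two equal jars with straw-yellow and violet lids and a stack of 90 mm dishes stand near, unused.
- gauge: Bench caliper, fixed. Origin under its grey base plate's centre, at table height; plate 170 (x) by 270 (y) by 8 mm thick. Steel beam along y at x = +65 mm, 16 mm wide, top at z 26 mm. Fixed dark jaw: bar along x from -65 mm to the beam, face at y = -75 mm looking to +y, top at z 32 mm. Movable blue jaw: equal bar facing it, top at z 31 mm. Jar goes on the plate between them, best at x = -25 mm.
- carriage (a joint): Opening between the jaw faces, m: 0 to 0.15, starts at 0.100 to 0.135; 0.046 is snug on the jar. Slides with 3 N friction, stays where left. Its upright round black post (18 mm across, z 38 to 86 mm above the table, on a 36 mm square aluminium carriage) has its axis at x = +65 mm, y = -57 mm + opening in the caliper's frame. Post to -y closes.
- jaw (a joint): Angle, rad, by which the movable jaw is askew on its carriage, about the post's vertical axis: 0 is parallel to the fixed jaw; grows as a jar pushes its free end back. A spring of 10 N m/rad holds it parallel: at a jar 90 mm from the post it gives 1 mm per 1.2 N, and it springs back on release.
There are look-alikes about, which are no part of the job. Of the things that look like the part that bears red_jar_mid, the largest one is meant.

How it is judged:
By the outcome, as a careful person would: the job done as asked, in the order asked, and still so for the second after the job is handed in, with the robot touching nothing.
It also fails if it takes over 45 s, if anything falls off the work surface, if the arm or the gripper's body presses on something with over 40 N, if the wrist force passes 120 N, or if a joint passes its speed limit or range.

## Working session

There is one attempt and no reset: what is moved stays moved. The work goes in short steps, Python scripts to look and compute and a tool call to move; the robot and the scene stay as the last step left them, time stands still between calls to the robot, and variables do not carry over. Pictures are saved under pics/ and viewed, and the job is handed in when it is done.

Besides the shell and the picture viewer there is one more tool, called after "Request:" by a JSON object that holds its "api" and its "payload", one argument or row to a line. carry_out: Moves the arm, as the interface text tells. Its arguments: {"type":"object","properties":{"fingers":{"type":"array","items":{"type":"number"}},"travel":{"type":"array","items":{"type":"array","items":{"type":"number"}}},"delta_rot":{"type":"array","items":{"type":"array","items":{"type":"number"}}}},"required":["fingers","travel","delta_rot"]}

```bash
mkdir -p pics; ls; cat > h.py <<'E'
import numpy as np,cv2
from rig import bot
def snap(c,name):
    im,d=bot.read_camera(c); cv2.imwrite(f'pics/{name}.png',im); np.save(f'pics/{name}.npy',d)
    return im,d,bot.camera_info(c)
def px2w(info,d,u,v,depth=None):
    K=np.array(info['intrinsics']);T=np.array(info['cam_to_world'])
    z=d[int(round(v)),int(round(u))] if depth is None else depth
    p=np.array([(u-K[0,2])/K[0,0]*z,-(v-K[1,2])/K[1,1]*z,-z,1])
    return (T@p)[:3]
def ray_z(info,u,v,z):
    a=px2w(info,None,u,v,1.);o=np.array(info['cam_to_world'])[:3,3]
    return o+(a-o)*(z-o[2])/(a[2]-o[2])
E
python3 - <<'E'
from h import *
for c in ['top','scene']:
    im,d,i=snap(c,c+'0'); print(c,i)
    for t in ['red_jar_mid','gauge','carriage','jaw']:
        print(t,[(r['p'],r['position'],px2w(i,d,*r['position']).round(3)) for r in bot.find_in(c,t)])
print(bot.get_obs())
E
```

```text
pics
top {'intrinsics': array([[506.48520979,   0.        , 283.85796826],
       [  0.        , 506.48520979, 211.5288953 ],
       [  0.        ,   0.        ,   1.        ]]), 'cam_to_world': array([[-0.01095492,  0.98417574, -0.17685614,  0.36998764],
       [-0.99992186, -0.01184708, -0.00398935,  0.03327609],
       [-0.00602145,  0.17679862,  0.98422863,  0.98084995],
       [ 0.        ,  0.        ,  0.        ,  1.        ]])}
red_jar_mid [(0.74, [384.7, 217.4], array([ 0.527, -0.154,  0.03 ])), (0.73, [257.4, 252.3], array([0.463, 0.087, 0.035])), (0.67, [234.2, 209.9], array([0.544, 0.131, 0.039])), (0.6, [212.0, 250.1], array([0.466, 0.17 , 0.054]))]
gauge [(0.84, [408.1, 231.0], array([ 0.504, -0.203,  0.006]))]
carriage [(0.63, [383.2, 216.8], array([ 0.529, -0.153,  0.026]))]
jaw [(0.82, [390.0, 237.0], array([ 0.489, -0.163,  0.031]))]
scene {'intrinsics': array([[438.87168045,   0.        , 265.31248825],
       [  0.        , 438.87168045, 214.15569684],
       [  0.        ,   0.        ,   1.        ]]), 'cam_to_world': array([[-0.79271631, -0.34735968,  0.500941
[... 513 characters left out ...]
]
{'clock': 0.5, 'joint_pos': array([ 1.11900067,  0.46750924, -0.01156546,  1.60273217,  0.00596886,
        1.07140015, -0.05627251]), 'qvel': array([ 0.00151506, -0.00026008, -0.00117154, -0.00130014,  0.00044624,
        0.00026579,  0.00124107]), 'effort': array([-2.25288832e-04, -5.31775618e+01,  2.14671507e-02, -2.51410156e+01,
        1.14146425e-02,  1.95520704e-03, -8.99730530e-07]), 'ee_pos': array([ 0.25832209, -0.5964523 ,  0.242271  ]), 'ee_rot': array([ 8.35889479e-01, -5.48897786e-01, -1.32765157e-05,  8.37630313e-06]), 'wrist_force': array([-0.03061724,  1.06761862, -0.41358754]), 'torque': array([ 0.06467905, -0.09344836,  0.03695916]), 'gripper_width': 0.08523837463278974}
```

View pics/top0.png

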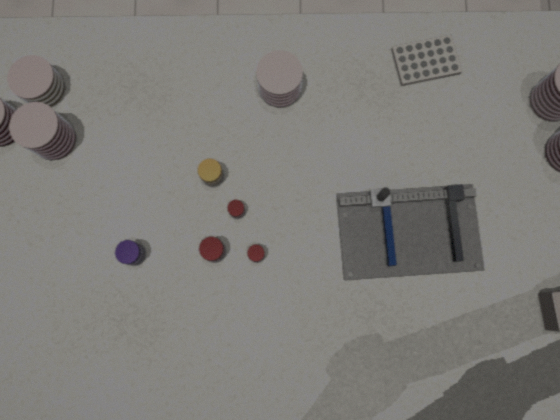

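View pics/scene0.png

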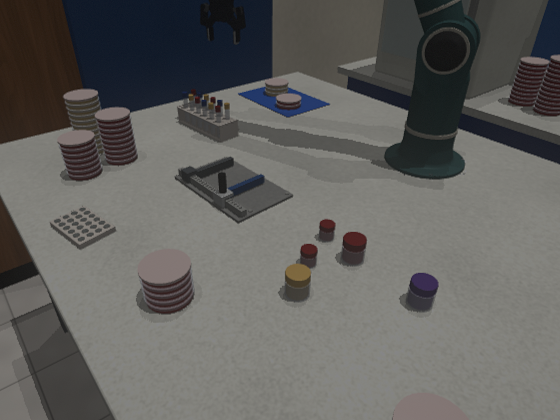

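```bash
python3 - <<'E'
from h import *
im=cv2.imread('pics/top0.png');d=np.load('pics/top0.npy');i=bot.camera_info('top')
hsv=cv2.cvtColor(im,cv2.COLOR_BGR2HSV)
# red blobs
m=(((hsv[...,0]<8)|(hsv[...,0]>170))&(hsv[...,1]>150)).astype(np.uint8)
n,l,s,c=cv2.connectedComponentsWithStats(m)
for k in range(1,n):
    if s[k,4]>30: 
        print('red',s[k],c[k],px2w(i,d,*c[k]).round(4),'lidz',ray_z(i,*c[k],.052).round(4))
# rectified map: height map of world
H,W=d.shape
vv,uu=np.mgrid[:H,:W];K=i['intrinsics']
P=np.stack([(uu-K[0,2])/K[0,0]*d,-(vv-K[1,2])/K[1,1]*d,-d,np.ones_like(d)],-1)@np.array(i['cam_to_world']).T
np.save('pics/P.npy',P)
z=P[...,2]
tab=z[300:330,150:250];print('table z',np.median(tab),tab.std())
# blue jaw
m=((abs(hsv[...,0].astype(int)-112)<10)&(hsv[...,1]>150)&(uu>330)&(vv>180)&(vv<290)).astype(np.uint8)
def ln(m,name):
    q=P[(m>0)][:,:3];print(name,len(q),np.median(q[:,2]),q[:,:2].min(0),q[:,:2].max(0))
    r=cv2.minAreaRect((q[:,:2]*1000).astype(np.float32));print(r,cv2.boxPoints(r).round(1).tolist())
ln(m&(z>.022),'blue')
reg=(uu>330)&(uu<490)&(vv>175)&(vv<290)
ln((reg&(z>.018)&(z<.045)&(uu>440)&(vv>190)&(hsv[...,2]<70)).astype(np.uint8),'fixed')
ln((reg&(z>.05)).astype(np.uint8),'post')
ln((reg&(z>.003)).astype(np.uint8),'plate')
ln((reg&(z>.018)&(z<.03)&(vv<205)).astype(np.uint8),'beam')
cv2.imwrite('pics/crop1.png',cv2.resize(im[175:290,325:495],None,fx=4.5,fy=4.5,interpolation=cv2.INTER_CUBIC))
E
```

```text
table z -0.0013680832885257788 0.05939314365267676
blue 214 0.02978067305702975 [ 0.36998764 -0.1685601 ] [0.53992192 0.03327609]
((424.68255615234375, -89.235107421875), (80.99828338623047, 255.8150634765625), 41.62754821777344) [[309.3999938964844, -20.5], [479.3999938964844, -211.6999969482422], [539.9000244140625, -157.89999389648438], [370.0, 33.29999923706055]]
fixed 740 0.030527822065134158 [ 0.44381736 -0.32866254] [ 0.5779157  -0.27035272]
((512.5218505859375, -284.421630859375), (55.29384231567383, 131.7587127685547), 74.50608825683594) [[441.70001220703125, -293.5], [568.5999755859375, -328.70001220703125], [583.4000244140625, -275.3999938964844], [456.3999938964844, -240.1999969482422]]
post 177 0.08471658026973294 [ 0.36998764 -0.15429853] [0.5743643  0.03327609]
((473.6685485839844, -56.18315124511719), (16.95482635498047, 273.3555908203125), 45.662109375) [[370.0, 33.29999923706055], [565.5, -157.8000030517578], [577.2999877929688, -145.60000610351562], [381.79998779296875, 45.400001525878906]]
plate 12016 0.0072621956714448155 [ 0.36998764 -0.36254842] [0.61413483 0.03327609]
((491.28668212890625, -164.7451171875), (394.7998046875, 244.6149444580078), 89.707763671875) [[368.0, -361.5], [612.5999755859375, -362.79998779296875], [614.5999755859375, 32.0], [370.0, 33.29999923706055]]
beam 905 0.024489665333204513 [ 0.5535807  -0.33249407] [ 0.58570871 -0.06910822]
((569.8911743164062, -200.80552673339844), (263.3475646972656, 32.1220817565918), 89.81398010253906) [[553.4000244140625, -332.3999938964844], [585.5, -332.5], [586.4000244140625, -69.19999694824219], [554.2999877929688, -69.0999984741211]]
```

View pics/crop1.png

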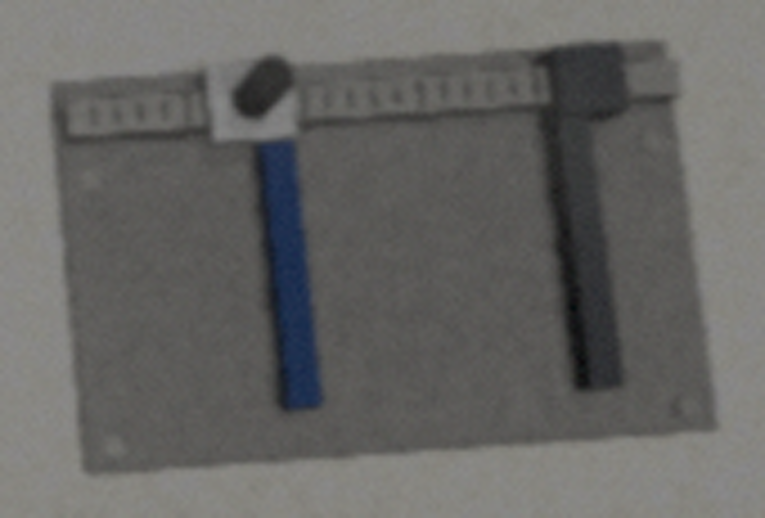

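```bash
python3 - <<'E'
from h import *
im=cv2.imread('pics/top0.png');d=np.load('pics/top0.npy');i=bot.camera_info('top');P=np.load('pics/P.npy')
hsv=cv2.cvtColor(im,cv2.COLOR_BGR2HSV);vv,uu=np.mgrid[:420,:560];z=P[...,2];ok=d>0
print(hsv[249,211],hsv[209,236])
m=(((hsv[...,0]<10)|(hsv[...,0]>165))&(hsv[...,1]>110)&(uu>150)&(uu<300)&(vv>150)&(vv<300)).astype(np.uint8)
n,l,s,c=cv2.connectedComponentsWithStats(m)
for k in range(1,n):
    if s[k,4]>30:
        q=P[(l==k)&ok];q=q[q[:,2]>.03]
        print('red',s[k],c[k],'lidz',ray_z(i,*c[k],.052).round(4),'z',np.median(q[:,2]))
def cp(x,y,h): return ray_z(i,x/4.5+325-.4,y/4.5+175-.4,h)[:2]*1000
pl=[cp(*a,8) if 0 else cp(*a,.008) for a in [(53,84),(665,41),(716,428),(86,472)]]
print('plate',np.round(pl,1),'ctr',np.mean(pl,0))
for a,b in zip(pl,pl[1:]+pl[:1]): print(np.linalg.norm(b-a),np.degrees(np.arctan2(*(b-a)[::-1])))
for nm,a,b,h in [('fixed face',(560,120),(577,388),.032),('fixed back',(592,110),(620,385),.032),('blue face',(296,140),(321,406),.031),('blueback',(259,142),(281,409),.031)]:
    A,B=cp(*a,h),cp(*b,h);print(nm,A,B,np.degrees(np.arctan2(*(B-A)[::-1])))
print('post top',cp(274,73,.086))
r=(uu>330)&(uu<490)&(vv>175)&(vv<290)&ok
q=P[r&(z>.075)][:,:2]*1000;print('post depth',len(q),q.mean(0))
q=P[r&(z>.075)];print(q[:,2].max())
E
```

```text
[178 137  99] [  2 140  93]
red [228 201  15  15 180] [235.5        207.77222222] lidz [0.5451 0.1272 0.052 ] z 0.03596769726540855
red [200 237  23  23 401] [210.99002494 248.34413965] lidz [0.4697 0.1719 0.052 ] z 0.050647294018889455
red [248 245  16  16 190] [255.61578947 252.63157895] lidz [0.4608 0.0898 0.052 ] z 0.03603315998735335
plate [[ 580.   -66.3]
 [ 595.9 -334.1]
 [ 427.5 -342.8]
 [ 411.9  -75.3]] ctr [ 503.82301551 -204.60998518]
268.2928671593191 -86.59534698132315
168.68314566847886 -177.05299484266666
267.9012562310848 93.31770392468921
168.27392421836015 3.0793404292726505
fixed face [ 556.57319048 -278.01601567] [ 443.19294119 -277.28802339] 179.63212012637524
fixed back [ 560.72858016 -291.85157376] [ 444.23127049 -295.180307  ] -178.36330566670514
blue face [ 549.49216496 -166.10992122] [ 437.02928359 -171.06662634] -177.4763708488281
blueback [ 548.81938826 -150.4113674 ] [ 435.97743308 -154.42855082] -177.9611263097383
post top [ 566.56933625 -147.06311054]
post depth 83 [ 564.81858168 -145.31985816]
0.08674180966015055
```

```bash
cat > plan.py <<'E'
import sys
from h import *
from scipy.spatial.transform import Rotation as R
def goal(yaw): 
    a=np.radians(yaw); x=np.array([np.cos(a),np.sin(a),0]);z=np.array([0,0,-1.]);return R.from_matrix(np.stack([x,np.cross(z,x),z],1))
def plan(target,yaw=3.2,n=5,step=1.0,extra=False):
    o=bot.get_obs();p=np.array(o['ee_pos']);q=R.from_quat(o['ee_rot']);G=goal(yaw)
    print('t',round(o['clock'],3),'p',p.round(4),'rotvec err deg',np.degrees((q.inv()*G).as_rotvec()).round(2),'w',round(o['gripper_width'],4),'F',np.round(o['wrist_force'],2))
    T=[];D=[]
    for _ in range(n):
        dv=np.array(target)-p; L=np.linalg.norm(dv); 
        if L>.05*step: dv*=.05*step/L
        t=(q.inv().apply(dv)/.05).round(3)
        r=np.degrees((q.inv()*G).as_rotvec())/4; r=np.clip(r,-1,1).round(2)
        T.append(t.tolist());D.append(r.tolist())
        p=p+q.apply(t*.05);q=q*R.from_rotvec(np.radians(r*4))
    print('T',T);print('D',D);print('end',p.round(4))
if __name__=='__main__':
    a=[float(x) for x in sys.argv[1:]]
    plan(a[:3],a[3],int(a[4]),a[5] if len(a)>5 else 1.)
E
python3 plan.py 0.5 -0.2 0.24 3.2 5
```

```text
t 0.5 p [ 0.2583 -0.5965  0.2423] rotvec err deg [  0.     0.   -69.78] w 0.0852 F [-0.03  1.07 -0.41]
T [[-0.577, -0.817, 0.005], [-0.518, -0.855, 0.005], [-0.457, -0.889, 0.005], [-0.394, -0.919, 0.005], [-0.329, -0.944, 0.005]]
D [[0.0, 0.0, -1.0], [0.0, 0.0, -1.0], [0.0, 0.0, -1.0], [0.0, 0.0, -1.0], [0.0, 0.0, -1.0]]
end [ 0.3884 -0.383   0.241 ]
```

Request:
{"api": "carry_out", "payload": {
  "fingers": [0,0,0,0,0],
  "travel": [
    [-0.58,-0.82,0],
    [-0.52,-0.85,0],
    [-0.46,-0.89,0],
    [-0.39,-0.92,0],
    [-0.33,-0.94,0]
  ],
  "delta_rot": [
    [0,0,-1],
    [0,0,-1],
    [0,0,-1],
    [0,0,-1],
    [0,0,-1]
  ]
}}

```text
clock: 1.12
ee_pos: [0.3882, -0.381, 0.242]
ee_rot: [0.919, -0.395, 0.001, 0.002]
wrist_force: [-0.0, -0.2, -0.7]
gripper_width: 0.085
```

```bash
python3 plan.py 0.5 -0.1 0.24 3.2 5
```

```text
t 1.125 p [ 0.3882 -0.381   0.242 ] rotvec err deg [  0.2   -0.06 -49.67] w 0.085 F [-0.04 -0.16 -0.68]
T [[-0.419, -0.908, 0.003], [-0.355, -0.935, 0.007], [-0.289, -0.957, 0.007], [-0.221, -0.975, 0.007], [-0.152, -0.988, 0.006]]
D [[0.05, -0.01, -1.0], [-0.0, -0.03, -1.0], [-0.01, 0.0, -1.0], [-0.0, 0.01, -1.0], [-0.0, -0.0, -1.0]]
end [ 0.4806 -0.1488  0.2404]
```

Tracking is excellent.

Request:
{"api": "carry_out", "payload": {
  "fingers": [0,0,0,0,0],
  "travel": [
    [-0.42,-0.91,0],
    [-0.36,-0.93,0],
    [-0.29,-0.95,0],
    [-0.22,-0.97,0],
    [-0.15,-0.98,0]
  ],
  "delta_rot": [
    [0.05,0,-1],
    [0,0,-1],
    [0,0,-1],
    [0,0,-1],
    [0,0,-1]
  ]
}}

```text
clock: 1.75
ee_pos: [0.4821, -0.1416, 0.2434]
ee_rot: [0.975, -0.223, 0.003, 0.001]
wrist_force: [1.0, -0.2, 0.3]
gripper_width: 0.0854
```

```bash
python3 - <<'E'
from h import *
im,d,i=snap('wrist','w1')
E
python3 plan.py 0.47 0.172 0.2 3.2 5
```

```text
t 1.8 p [ 0.4844 -0.1339  0.2438] rotvec err deg [ -0.14  -0.47 -28.35] w 0.0854 F [1.79 6.24 0.19]
T [[-0.463, -0.875, 0.142], [-0.4, -0.905, 0.144], [-0.336, -0.931, 0.141], [-0.271, -0.952, 0.141], [-0.203, -0.969, 0.141]]
D [[-0.03, -0.12, -1.0], [-0.03, 0.01, -1.0], [0.0, 0.0, -1.0], [0.0, 0.0, -1.0], [0.0, 0.0, -1.0]]
end [0.4728 0.1133 0.2084]
```

View pics/w1.png

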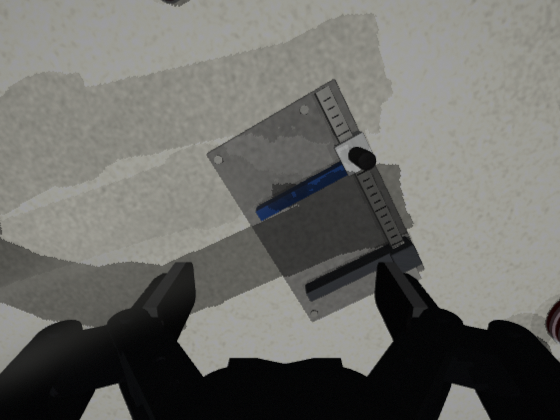

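Wrist view: caliper around (315,200), post at (362,157), fixed jaw at (350,275). Consistent with the top camera's pose. I'll carry on to the jar.

Request:
{"api": "carry_out", "payload": {
  "fingers": [0,0,0,0,0],
  "travel": [
    [-0.46,-0.88,0.1],
    [-0.4,-0.9,0.1],
    [-0.34,-0.93,0.1],
    [-0.27,-0.95,0.1],
    [-0.2,-0.97,0.1]
  ],
  "delta_rot": [
    [0,-0.1,-1],
    [0,0,-1],
    [0,0,-1],
    [0,0,-1],
    [0,0,-1]
  ]
}}

```text
clock: 2.42
ee_pos: [0.4738, 0.1173, 0.2203]
ee_rot: [0.999, -0.042, 0.004, -0.001]
wrist_force: [0.6, -0.1, -0.3]
gripper_width: 0.0855
```

```bash
python3 plan.py 0.47 0.172 0.2 3.2 3
```

```text
t 2.425 p [0.4738 0.1173 0.2203] rotvec err deg [-0.11 -0.43 -8.06] w 0.0855 F [ 0.58 -0.09 -0.32]
T [[-0.147, -0.926, 0.349], [-0.014, -0.157, 0.058], [0.0, -0.0, 0.0]]
D [[-0.03, -0.11, -1.0], [-0.0, 0.0, -1.0], [-0.0, 0.0, -0.01]]
end [0.47  0.172 0.2  ]
```

Request:
{"api": "carry_out", "payload": {
  "fingers": [0,0,0],
  "travel": [
    [-0.15,-0.9,0.3],
    [-0.02,-0.18,0.1],
    [0,0,0]
  ],
  "delta_rot": [
    [0,-0.1,-1],
    [0,0,-1],
    [0,0,0]
  ]
}}

```text
clock: 2.8
ee_pos: [0.4688, 0.1765, 0.2004]
ee_rot: [0.999, 0.033, 0.001, -0.002]
wrist_force: [-0.2, -1.3, 0.1]
gripper_width: 0.0854
```

```bash
python3 - <<'E'
from h import *
i=bot.camera_info('wrist')
im,d,_=snap('wrist','w2')
print(bot.find_in('wrist','red_jar_mid'))
hsv=cv2.cvtColor(im,cv2.COLOR_BGR2HSV)
m=(((hsv[...,0]<10)|(hsv[...,0]>165))&(hsv[...,1]>110)).astype(np.uint8)
n,l,s,c=cv2.connectedComponentsWithStats(m)
for k in range(1,n):
    if s[k,4]>150: print('red',s[k],c[k],'lidz',ray_z(i,*c[k],.052).round(4),px2w(i,d,*c[k]))
E
python3 plan.py 0.47 0.172 0.2 3.2 1
```

```text
[{'position': [355.2, 241.3], 'p': 0.96}, {'position': [272.8, 261.6], 'p': 0.85}]
red [ 263  177   47   46 1666] [285.79531813 199.57623049] lidz [0.4693 0.1727 0.052 ] [0.46930047 0.17273001 0.05201623]
red [342 224  33  32 805] [357.61490683 239.79254658] lidz [0.5423 0.1365 0.052 ] [0.54657686 0.1303037  0.03688287]
red [259 253  30  31 747] [273.47657296 267.89424364] lidz [0.4617 0.1006 0.052 ] [0.46163088 0.09302729 0.03791213]
red [514 277  46  45 238] [529.69327731 292.35294118] lidz [0.7285 0.0894 0.052 ] [0.76736362 0.06584905 0.01096628]
red [523 284  37  44 238] [537.28151261 300.36554622] lidz [0.7393 0.0805 0.052 ] [0.76926005 0.06208579 0.02158611]
red [532 295  28  41 215] [543.66046512 311.26046512] lidz [0.7501 0.0679 0.052 ] [0.76590388 0.05784134 0.0365527 ]
red [543 310  17  38 184] [549.61413043 326.10326087] lidz [0.7623 0.05   0.052 ] [0.7632654  0.04935292 0.05107629]
t 2.9 p [0.4693 0.1754 0.2008] rotvec err deg [-0.18 -0.14  0.36] w 0.0852 F [-0.41 -0.56  0.04]
T [[0.009, 0.069, 0.015]]
D [[-0.04, -0.04, 0.09]]
end [0.47  0.172 0.2  ]
```

View pics/w2.png

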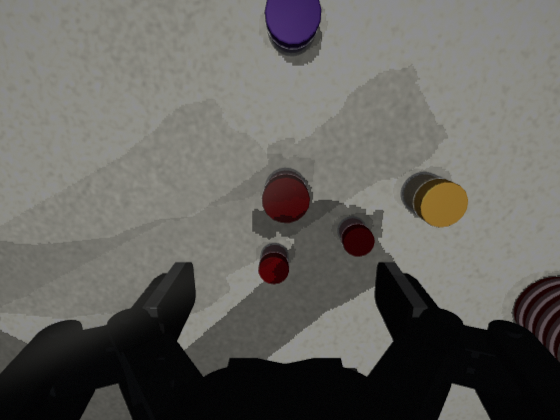

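Wrist and top agree: jar at (0.4694, 0.1725), lid z 0.052. It is the largest red jar, at (286,200) in the picture. I'm descending.

Request:
{"api": "carry_out", "payload": {
  "fingers": [0,0,0,0],
  "travel": [
    [0,0.06,0.6],
    [0,0,0.9],
    [0,0,0.8],
    [0,0,0.4]
  ],
  "delta_rot": [
    [0,0,0.1],
    [0,0,0],
    [0,0,0],
    [0,0,0]
  ]
}}

```text
clock: 3.4
ee_pos: [0.4762, 0.1653, 0.066]
ee_rot: [1.0, 0.019, 0.006, -0.0]
wrist_force: [-0.3, 1.5, -0.3]
gripper_width: 0.0856
```

```bash
python3 plan.py 0.4694 0.1725 0.03 3.2 2
```

```text
t 3.4 p [0.4762 0.1653 0.066 ] rotvec err deg [-0.02 -0.74 -0.99] w 0.0856 F [-0.32  1.55 -0.32]
T [[-0.14, -0.148, 0.719], [0.0, 0.0, -0.0]]
D [[-0.01, -0.18, -0.25], [0.0, -0.0, 0.0]]
end [0.4694 0.1725 0.03  ]
```

Request:
{"api": "carry_out", "payload": {
  "fingers": [0,0],
  "travel": [
    [-0.14,-0.15,0.2],
    [0,0,0.2]
  ],
  "delta_rot": [
    [0,-0.18,-0.2],
    [0,0,0]
  ]
}}

```text
clock: 3.65
ee_pos: [0.4696, 0.1706, 0.0453]
ee_rot: [1.0, 0.024, -0.0, 0.0]
wrist_force: [0.5, 0.2, 0.8]
gripper_width: 0.0856
```

```bash
python3 plan.py 0.4694 0.1725 0.03 3.2 2
```

```text
t 3.65 p [0.4696 0.1706 0.0453] rotvec err deg [ 0.05  0.01 -0.42] w 0.0856 F [0.47 0.18 0.84]
T [[-0.002, -0.039, 0.306], [-0.0, 0.0, 0.0]]
D [[0.01, 0.0, -0.1], [0.0, 0.0, -0.0]]
end [0.4694 0.1725 0.03  ]
```

Request:
{"api": "carry_out", "payload": {
  "fingers": [0,0,0.6,1,1],
  "travel": [
    [0,-0.04,0.3],
    [0,0,0],
    [0,0,0],
    [0,0,0],
    [0,0,0]
  ],
  "delta_rot": [
    [0,0,-0.1],
    [0,0,0],
    [0,0,0],
    [0,0,0],
    [0,0,0]
  ]
}}

```text
clock: 4.28
ee_pos: [0.4712, 0.1727, 0.031]
ee_rot: [1.0, 0.027, 0.002, 0.0]
wrist_force: [0.1, 0.2, -1.5]
gripper_width: 0.0445
```

Request:
{"api": "carry_out", "payload": {
  "fingers": [1,1,1],
  "travel": [
    [0,0,0],
    [0,0,0],
    [0,0,0]
  ],
  "delta_rot": [
    [0,0,0],
    [0,0,0],
    [0,0,0]
  ]
}}

```text
clock: 4.65
ee_pos: [0.471, 0.1724, 0.031]
ee_rot: [1.0, 0.027, 0.002, 0.0]
wrist_force: [-0.1, 0.3, -1.7]
gripper_width: 0.0448
```

```bash
python3 plan.py 0.4694 0.1725 0.13 3.2 2
```

```text
t 4.65 p [0.471  0.1724 0.031 ] rotvec err deg [ 0.04 -0.19 -0.07] w 0.0448 F [-0.14  0.28 -1.65]
T [[-0.013, -0.001, -1.0], [-0.016, -0.001, -0.98]]
D [[0.01, -0.05, -0.02], [-0.0, 0.0, 0.0]]
end [0.4694 0.1725 0.13  ]
```

Request:
{"api": "carry_out", "payload": {
  "fingers": [1,1,1,1,1],
  "travel": [
    [0,0,-0.5],
    [0,0,-1],
    [0,0.4,-1],
    [0,0.8,-0.2],
    [0,1,0]
  ],
  "delta_rot": [
    [0,0,0],
    [0,0,0],
    [0,0,0],
    [0,0,0],
    [0,0,0]
  ]
}}

```text
clock: 5.28
ee_pos: [0.4765, 0.0642, 0.1699]
ee_rot: [0.999, 0.032, 0.001, -0.0]
wrist_force: [1.7, -0.7, -1.9]
gripper_width: 0.0445
```

```bash
python3 plan.py 0.4815 -0.25 0.15 3.2 5
```

```text
t 5.275 p [0.4765 0.0642 0.1699] rotvec err deg [-0.01 -0.16  0.48] w 0.0445 F [ 1.71 -0.7  -1.86]
T [[-0.048, 0.997, 0.063], [-0.04, 0.997, 0.063], [-0.04, 0.997, 0.063], [-0.04, 0.997, 0.063], [-0.04, 0.997, 0.063]]
D [[-0.0, -0.04, 0.12], [-0.0, 0.0, -0.0], [-0.0, 0.0, -0.0], [-0.0, 0.0, -0.0], [-0.0, 0.0, -0.0]]
end [ 0.4804 -0.1852  0.1541]
```

Request:
{"api": "carry_out", "payload": {
  "fingers": [1,1,1,1,1],
  "travel": [
    [-0.05,1,0.06],
    [-0.04,1,0.06],
    [-0.04,1,0.06],
    [-0.04,1,0.06],
    [-0.04,0.8,0.06]
  ],
  "delta_rot": [
    [0,0,0.1],
    [0,0,0],
    [0,0,0],
    [0,0,0],
    [0,0,0]
  ]
}}

```text
clock: 5.9
ee_pos: [0.4796, -0.1845, 0.1557]
ee_rot: [1.0, 0.028, 0.003, 0.001]
wrist_force: [0.8, 0.4, -0.6]
gripper_width: 0.0445
```

```bash
python3 plan.py 0.4815 -0.25 0.13 3.2 5
```

```text
t 5.9 p [ 0.4796 -0.1845  0.1557] rotvec err deg [ 0.07 -0.32  0.06] w 0.0445 F [ 0.8   0.43 -0.59]
T [[-0.028, 0.93, 0.366], [-0.011, 0.379, 0.149], [0.0, -0.0, -0.0], [0.0, -0.0, -0.0], [0.0, -0.0, -0.0]]
D [[0.02, -0.08, 0.01], [-0.0, -0.0, 0.0], [-0.0, -0.0, 0.0], [-0.0, -0.0, 0.0], [-0.0, -0.0, 0.0]]
end [ 0.4815 -0.25    0.13  ]
```

Request:
{"api": "carry_out", "payload": {
  "fingers": [1,1,1,1],
  "travel": [
    [-0.03,0.85,0.3],
    [0,0.4,0.2],
    [0,0,0],
    [0,0,0]
  ],
  "delta_rot": [
    [0,-0.08,0],
    [0,0,0],
    [0,0,0],
    [0,0,0]
  ]
}}

```text
clock: 6.4
ee_pos: [0.4809, -0.2498, 0.1296]
ee_rot: [1.0, 0.027, -0.0, 0.0]
wrist_force: [0.0, 0.8, -1.9]
gripper_width: 0.0445
```

```bash
python3 - <<'E'
from h import *
im,d,i=snap('scene','s2')
cv2.imwrite('pics/s2c.png',cv2.resize(im[100:240,150:320],None,fx=4,fy=4,interpolation=cv2.INTER_CUBIC))
im,d,i=snap('wrist','w3')
E
python3 plan.py 0.4815 -0.25 0.045 3.2 3
```

```text
t 6.5 p [ 0.481  -0.2498  0.1298] rotvec err deg [ 0.04  0.02 -0.11] w 0.0446 F [-0.44  0.01 -1.63]
T [[0.006, 0.002, 1.0], [0.004, 0.002, 0.697], [0.0, -0.0, -0.0]]
D [[0.01, 0.0, -0.03], [0.0, 0.0, 0.0], [0.0, 0.0, 0.0]]
end [ 0.4815 -0.25    0.045 ]
```

View pics/s2c.png

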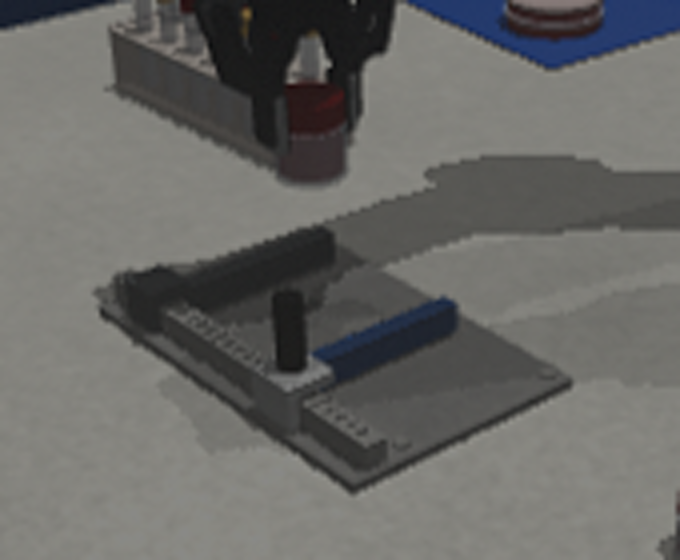

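View pics/w3.png

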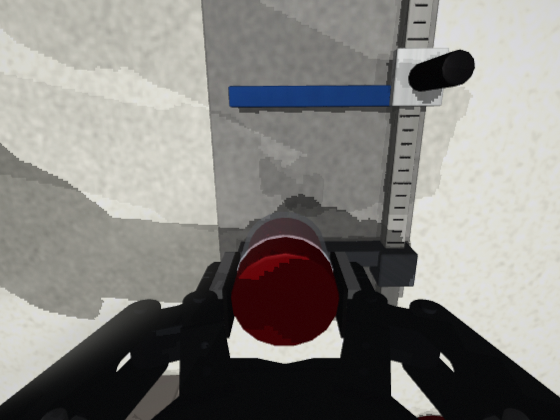

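Jar held upright at (285,290). The fixed jaw's face edge shows near row 241, columns 330–380, and the blue face near row 106. I'll check the face position from here.

```bash
python3 - <<'E'
from h import *
i=bot.camera_info('wrist');d=np.load('pics/w3.npy');im=cv2.imread('pics/w3.png')
g=cv2.cvtColor(im,cv2.COLOR_BGR2GRAY)
print(g[225:265,360].tolist())
for u in (345,360,375):
    for v in (236,240,244,248,252,256,260): print(u,v,px2w(i,d,u,v).round(4),ray_z(i,u,v,.032).round(4)[:2])
for u in (240,380):
    for v in (100,104,106,110): print(u,v,px2w(i,d,u,v).round(4))
for u,v in((206,200),(220,300),(209,250)): print(px2w(i,d,u,v))
print([px2w(i,d,u,70).round(4) for u in (450,458,464)])
cv2.imwrite('pics/w3c.png',cv2.resize(im[220:300,320:430],None,fx=6,fy=6))
E
```

```text
[81, 79, 80, 82, 84, 86, 86, 87, 87, 87, 82, 64, 56, 54, 54, 48, 28, 23, 22, 22, 21, 23, 21, 24, 22, 25, 32, 41, 42, 43, 44, 44, 43, 41, 43, 43, 44, 43, 42, 37]
345 236 [ 0.5344 -0.2767  0.0095] [ 0.5291 -0.2676]
345 240 [ 0.5349 -0.2805  0.0093] [ 0.5295 -0.271 ]
345 244 [ 0.5332 -0.2805  0.0182] [ 0.5299 -0.2745]
345 248 [ 0.5316 -0.2805  0.0265] [ 0.5303 -0.278 ]
345 252 [ 0.5302 -0.2805  0.0341] [ 0.5307 -0.2815]
345 256 [ 0.5072 -0.2375  0.1312] [ 0.5311 -0.2851]
345 260 [ 0.5062 -0.2371  0.136 ] [ 0.5315 -0.2887]
360 236 [ 0.5478 -0.2763  0.0086] [ 0.5411 -0.2669]
360 240 [ 0.5479 -0.2795  0.0099] [ 0.5416 -0.2704]
360 244 [ 0.5456 -0.2791  0.0197] [ 0.542  -0.2738]
360 248 [ 0.5439 -0.2796  0.0269] [ 0.5425 -0.2773]
360 252 [ 0.5424 -0.28    0.0339] [ 0.5429 -0.2809]
360 256 [ 0.5433 -0.2843  0.0323] [ 0.5434 -0.2844]
360 260 [ 0.5436 -0.2877  0.0327] [ 0.5438 -0.288 ]
375 236 [ 0.561  -0.2756  0.0086] [ 0.5531 -0.2663]
375 240 [ 0.5613 -0.2791  0.0092] [ 0.5536 -0.2697]
375 244 [ 0.5586 -0.2789  0.0187] [ 0.5541 -0.2732]
375 248 [ 0.5563 -0.2789  0.027 ] [ 0.5546 -0.2767]
375 252 [ 0.555  -0.2801  0.0322] [ 0.5551 -0.2802]
375 256 [ 0.5552 -0.2833  0.0331] [ 0.5556 -0.2838]
375 260 [ 0.5559 -0.287   0.0327] [ 0.5561 -0.2874]
240 100 [ 0.444  -0.1691  0.0318]
240 104 [ 0.4441 -0.1718  0.0318]
240 106 [ 0.4439 -0.1731  0.0308]
240 110 [ 0.4411 -0.1759  0.0096]
380 100 [ 0.5421 -0.1638  0.0322]
380 104 [ 0.5427 -0.1664  0.0314]
380 106 [ 0.5427 -0.1678  0.0322]
380 110 [ 0.5501 -0.17    0.008 ]
[ 0.41100035 -0.25287759  0.00088592]
[ 0.45504344 -0.24408416  0.16068504]
[ 0.41293882 -0.30041122  0.00162087]
[array([ 0.5597, -0.15  ,  0.0884]), array([ 0.5647, -0.1495,  0.0867]), array([ 0.568 , -0.1493,  0.0864])]
```

View pics/w3c.png

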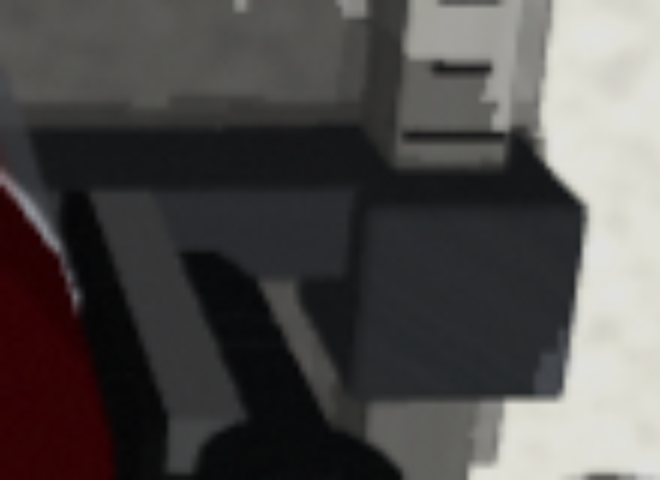

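Request:
{"api": "carry_out", "payload": {
  "fingers": [1,1,1,1],
  "travel": [
    [0,0.08,0.6],
    [0,0,0.6],
    [0,0,0.3],
    [0,0,0]
  ],
  "delta_rot": [
    [0,0,0],
    [0,0,0],
    [0,0,0],
    [0,0,0]
  ]
}}

```text
clock: 7.0
ee_pos: [0.4845, -0.2498, 0.056]
ee_rot: [1.0, 0.031, 0.002, 0.001]
wrist_force: [0.5, 1.5, -1.5]
gripper_width: 0.0447
```

```bash
python3 plan.py 0.4815 -0.254 0.04 3.2 1
```

```text
t 7.0 p [ 0.4845 -0.2498  0.056 ] rotvec err deg [ 0.14 -0.27  0.33] w 0.0447 F [ 0.55  1.53 -1.52]
T [[-0.067, 0.08, 0.321]]
D [[0.04, -0.07, 0.08]]
end [ 0.4815 -0.254   0.04  ]
```

Request:
{"api": "carry_out", "payload": {
  "fingers": [1,1,1,1],
  "travel": [
    [-0.06,0.08,0.1],
    [0,0,0.1],
    [0,0,0.06],
    [0,0,0]
  ],
  "delta_rot": [
    [0,-0.06,0.08],
    [0,0,0],
    [0,0,0],
    [0,0,0]
  ]
}}

```text
clock: 7.5
ee_pos: [0.4834, -0.2548, 0.0449]
ee_rot: [1.0, 0.028, 0.002, 0.002]
wrist_force: [0.5, 0.6, -0.9]
gripper_width: 0.0444
```

```bash
python3 plan.py 0.4815 -0.254 0.039 3.2 1
```

```text
t 7.5 p [ 0.4834 -0.2548  0.0449] rotvec err deg [ 0.28 -0.23 -0.  ] w 0.0444 F [ 0.47  0.59 -0.88]
T [[-0.037, -0.019, 0.117]]
D [[0.07, -0.06, -0.0]]
end [ 0.4815 -0.254   0.039 ]
```

Request:
{"api": "carry_out", "payload": {
  "fingers": [1,1,1],
  "travel": [
    [-0.03,0,0.06],
    [0,0,0.04],
    [0,0,0]
  ],
  "delta_rot": [
    [0.07,-0.06,0],
    [0,0,0],
    [0,0,0]
  ]
}}

```text
clock: 7.88
ee_pos: [0.4819, -0.2551, 0.0398]
ee_rot: [1.0, 0.028, -0.0, -0.0]
wrist_force: [-0.6, -0.3, -1.9]
gripper_width: 0.0449
```

```bash
python3 plan.py 0.4815 -0.254 0.039 3.2 1
```

```text
t 7.875 p [ 0.4819 -0.2551  0.0398] rotvec err deg [-0.01  0.   -0.01] w 0.0449 F [-0.58 -0.27 -1.92]
T [[-0.007, -0.022, 0.015]]
D [[-0.0, 0.0, -0.0]]
end [ 0.4815 -0.254   0.039 ]
```

Request:
{"api": "carry_out", "payload": {
  "fingers": [1,1],
  "travel": [
    [0,0,0.02],
    [0,0,0.0]
  ],
  "delta_rot": [
    [0,0,0],
    [0,0,0]
  ]
}}

```text
clock: 8.12
ee_pos: [0.4821, -0.2551, 0.0389]
ee_rot: [1.0, 0.028, 0.0, 0.0]
wrist_force: [-0.5, 0.5, -0.8]
gripper_width: 0.0448
```

Request:
{"api": "carry_out", "payload": {
  "fingers": [1,1],
  "travel": [
    [0,0,0.02],
    [0,0,0.0]
  ],
  "delta_rot": [
    [0,0,0],
    [0,0,0]
  ]
}}

```text
clock: 8.38
ee_pos: [0.4823, -0.2551, 0.0391]
ee_rot: [1.0, 0.028, 0.0, 0.0]
wrist_force: [-1.3, 0.0, -1.4]
gripper_width: 0.0447
```

Request:
{"api": "carry_out", "payload": {
  "fingers": [0.3,0,0,0,0],
  "travel": [
    [0,0,0],
    [0,0,0],
    [0,0,0],
    [0,0,-0.3],
    [0,0,-0.9]
  ],
  "delta_rot": [
    [0,0,0],
    [0,0,0],
    [0,0,0],
    [0,0,0],
    [0,0,0]
  ]
}}

```text
clock: 9.0
ee_pos: [0.4805, -0.254, 0.0982]
ee_rot: [1.0, 0.028, -0.003, -0.001]
wrist_force: [1.3, -0.9, -0.6]
gripper_width: 0.0855
```

Request:
{"api": "carry_out", "payload": {
  "fingers": [0,0,0],
  "travel": [
    [0,0,-0.9],
    [0,0,-0.4],
    [0,0,0]
  ],
  "delta_rot": [
    [0,0,0],
    [0,0,0],
    [0,0,0]
  ]
}}

```text
clock: 9.38
ee_pos: [0.483, -0.2549, 0.1711]
ee_rot: [1.0, 0.028, 0.001, 0.001]
wrist_force: [0.1, 0.1, 0.4]
gripper_width: 0.0852
```

```bash
python3 - <<'E'
from h import *
im,d,i=snap('scene','s3')
cv2.imwrite('pics/s3c.png',cv2.resize(im[100:240,150:320],None,fx=4,fy=4,interpolation=cv2.INTER_CUBIC))
i=bot.camera_info('wrist');im,d,_=snap('wrist','w4')
hsv=cv2.cvtColor(im,cv2.COLOR_BGR2HSV)
m=(((hsv[...,0]<10)|(hsv[...,0]>165))&(hsv[...,1]>110)).astype(np.uint8)
n,l,s,c=cv2.connectedComponentsWithStats(m)
for k in range(1,n):
    if s[k,4]>250: print('red',s[k],c[k],'lidz',ray_z(i,*c[k],.060).round(4),px2w(i,d,*c[k]))
E
python3 plan.py 0.567 -0.148 0.15 3.2 4
```

```text
red [ 257  178   55   56 2362] [284.26883997 206.10372566] lidz [ 0.4811 -0.2539  0.06  ] [ 0.48111398 -0.25338297  0.06168815]
t 9.475 p [ 0.4819 -0.2544  0.169 ] rotvec err deg [-0.01  0.04  0.06] w 0.0855 F [-0.15 -0.47 -1.06]
T [[0.662, -0.737, 0.138], [0.661, -0.738, 0.138], [0.496, -0.554, 0.104], [0.0, 0.0, -0.0]]
D [[-0.0, 0.01, 0.01], [-0.0, 0.0, 0.0], [-0.0, 0.0, 0.0], [-0.0, 0.0, 0.0]]
end [ 0.567 -0.148  0.15 ]
```

View pics/s3c.png

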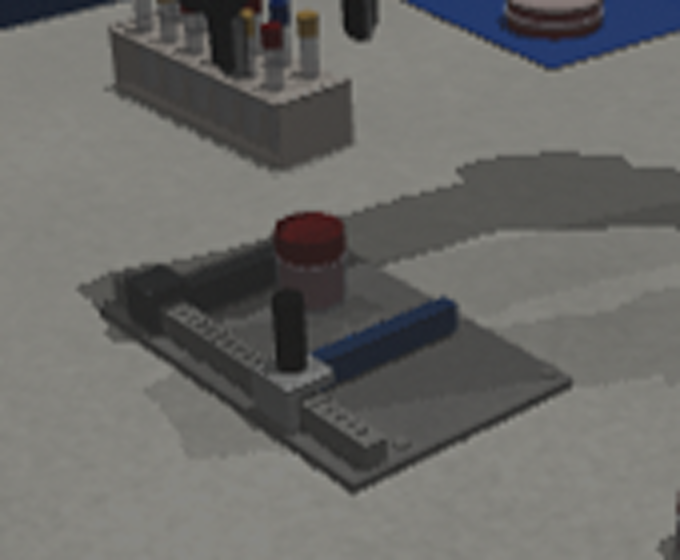

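View pics/w4.png

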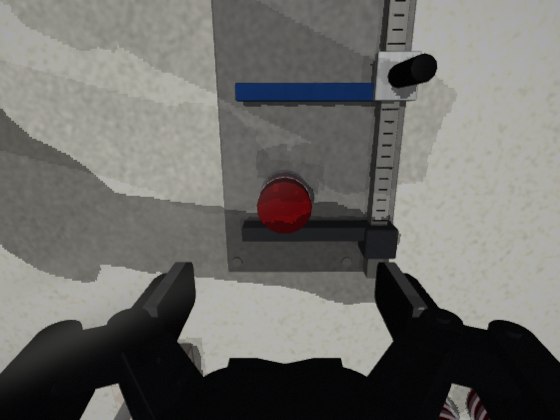

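Jar stands upright at (0.481, -0.2535), lid z≈0.061 as expected on the plate, about 6 mm off the fixed jaw. Next I'll push the post with closed fingers from the +y side.

```bash
python3 - <<'E'
from h import *
P=np.load('pics/w4.npy');i=bot.camera_info('wrist')
q=[px2w(i,P,u,v) for u in range(395,445) for v in range(45,95)]
q=np.array([a for a in q if .078<a[2]<.092]);print(len(q),q.mean(0),q.min(0),q.max(0))
E
python3 plan.py 0.567 -0.110 0.15 3.2 4
```

```text
730 [ 0.56236872 -0.14839513  0.08461501] [ 0.55452851 -0.15700811  0.07803466] [ 0.57180665 -0.13968535  0.08726052]
t 9.475 p [ 0.4819 -0.2544  0.169 ] rotvec err deg [-0.01  0.04  0.06] w 0.0855 F [-0.15 -0.47 -1.06]
T [[0.552, -0.826, 0.112], [0.552, -0.826, 0.113], [0.552, -0.826, 0.113], [0.206, -0.31, 0.042]]
D [[-0.0, 0.01, 0.01], [-0.0, 0.0, 0.0], [-0.0, 0.0, 0.0], [-0.0, 0.0, 0.0]]
end [ 0.567 -0.11   0.15 ]
```

Request:
{"api": "carry_out", "payload": {
  "fingers": [0.5,1,1,1,1],
  "travel": [
    [0.54,-0.83,0],
    [0.54,-0.83,0],
    [0.54,-0.83,0.1],
    [0.2,-0.35,0.1],
    [0,0,0]
  ],
  "delta_rot": [
    [0,0,0],
    [0,0,0],
    [0,0,0],
    [0,0,0],
    [0,0,0]
  ]
}}

```text
clock: 10.1
ee_pos: [0.5629, -0.104, 0.1513]
ee_rot: [1.0, 0.027, -0.006, -0.002]
wrist_force: [-0.3, -0.3, -0.0]
gripper_width: 0.0004
```

```bash
python3 plan.py 0.564 -0.110 0.06 3.2 4 .8
```

```text
t 10.1 p [ 0.5629 -0.104   0.1513] rotvec err deg [-0.25  0.7  -0.12] w 0.0004 F [-0.33 -0.25 -0.  ]
T [[0.017, 0.056, 0.798], [0.007, 0.054, 0.798], [0.002, 0.015, 0.231], [-0.0, 0.0, -0.0]]
D [[-0.06, 0.17, -0.03], [-0.0, 0.0, -0.0], [-0.0, 0.0, -0.0], [-0.0, 0.0, -0.0]]
end [ 0.564 -0.11   0.06 ]
```

Request:
{"api": "carry_out", "payload": {
  "fingers": [1,1,1,1],
  "travel": [
    [0,0,0.6],
    [0,0,0.6],
    [0,0,0.4],
    [0,0,0.1]
  ],
  "delta_rot": [
    [-0.06,0.17,0],
    [0,0,0],
    [0,0,0],
    [0,0,0]
  ]
}}

```text
clock: 10.6
ee_pos: [0.5599, -0.1088, 0.0622]
ee_rot: [1.0, 0.025, -0.002, 0.001]
wrist_force: [-0.2, 0.0, 0.4]
gripper_width: 0.0
```

```bash
python3 plan.py 0.564 -0.110 0.06 3.2 4 .8
```

```text
t 10.6 p [ 0.5599 -0.1088  0.0622] rotvec err deg [ 0.1   0.23 -0.38] w 0.0 F [-0.24  0.02  0.39]
T [[0.081, 0.028, 0.043], [0.0, -0.0, 0.0], [0.0, -0.0, 0.0], [0.0, -0.0, 0.0]]
D [[0.02, 0.06, -0.1], [0.0, -0.0, 0.0], [0.0, -0.0, 0.0], [0.0, -0.0, 0.0]]
end [ 0.564 -0.11   0.06 ]
```

Request:
{"api": "carry_out", "payload": {
  "fingers": [1,1,1,1,1],
  "travel": [
    [0.09,0.1,0.03],
    [0,0.2,0],
    [0,0.2,0],
    [0,0.2,0],
    [0,0.2,0]
  ],
  "delta_rot": [
    [0,0.05,-0.1],
    [0,0,0],
    [0,0,0],
    [0,0,0],
    [0,0,0]
  ]
}}

```text
clock: 11.22
ee_pos: [0.5682, -0.1547, 0.0622]
ee_rot: [1.0, 0.029, 0.001, -0.0]
wrist_force: [-0.3, 3.3, -2.4]
gripper_width: 0.0
```

```bash
python3 plan.py 0.566 -0.18 0.06 3.2 1;python3 - <<'E'
from h import *
i=bot.camera_info('wrist');im,d,_=snap('wrist','w5')
E
```

```text
t 11.225 p [ 0.5682 -0.1547  0.0622] rotvec err deg [-0.02 -0.11  0.09] w 0.0 F [-0.26  3.26 -2.4 ]
T [[-0.072, 0.504, 0.044]]
D [[-0.01, -0.03, 0.02]]
end [ 0.566 -0.18   0.06 ]
```

View pics/w5.png

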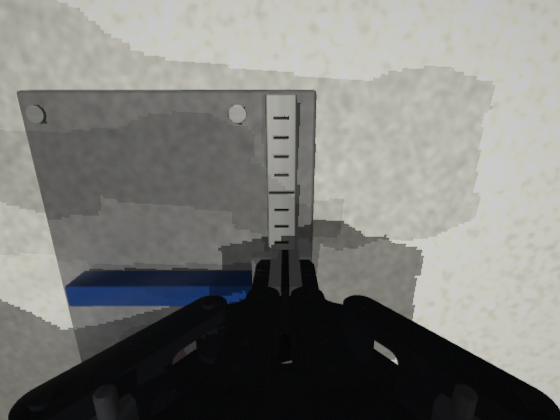

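```bash
cat > blue.py <<'E'
from h import *
import sys
def blue(name):
    o=bot.get_obs()
    i=bot.camera_info('wrist');im,d,_=snap('wrist',name)
    hsv=cv2.cvtColor(im,cv2.COLOR_BGR2HSV)
    m=(abs(hsv[...,0].astype(int)-114)<12)&(hsv[...,1]>130)
    v,u=np.nonzero(m)
    q=np.array([px2w(i,d,a,b) for a,b in zip(u,v)])
    t=q[(abs(q[:,2]-.0315)<.003)]
    # gauge frame, yaw 3.2
    a=np.radians(3.2);c=np.array([.504,-.2046-.002]);r=(t[:,:2]-c)@np.array([[np.cos(a),-np.sin(a)],[np.sin(a),np.cos(a)]])
    print('ee',o['ee_pos'].round(4),'F',np.round(o['wrist_force'],2),'n',len(r),'gx',r[:,0].min().round(4),r[:,0].max().round(4))
    for x in np.arange(-.06,.045,.02):
        s=r[abs(r[:,0]-x)<.008]
        if len(s)>20: print(round(x,3),'y lo/hi',np.percentile(s[:,1],[1,99]).round(4))
blue(sys.argv[1])
E
python3 blue.py w6; python3 - <<'E'
from h import *
im,d,i=snap('top','t2')
cv2.imwrite('pics/t2c.png',cv2.resize(im[175:290,325:495],None,fx=4.5,fy=4.5,interpolation=cv2.INTER_CUBIC))
im,d,i=snap('scene','s4')
cv2.imwrite('pics/s4c.png',cv2.resize(im[100:240,150:320],None,fx=4,fy=4,interpolation=cv2.INTER_CUBIC))
E
```

```text
ee [ 0.5683 -0.1568  0.0622] F [-0.02  0.42 -1.99] n 3491 gx -0.0658 0.0458
-0.06 y lo/hi [0.0082 0.0214]
-0.04 y lo/hi [0.0084 0.0217]
-0.02 y lo/hi [0.0082 0.0219]
0.0 y lo/hi [0.0082 0.0219]
0.02 y lo/hi [0.0132 0.022 ]
0.04 y lo/hi [0.0101 0.0222]
```

View pics/t2c.png

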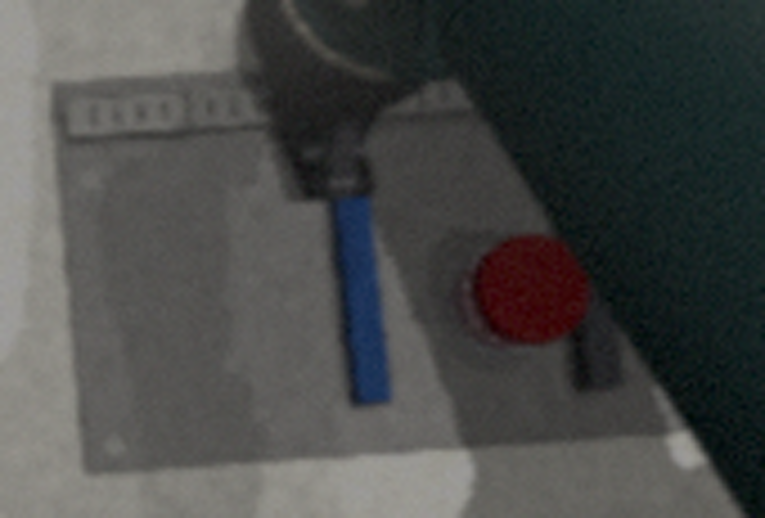

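View pics/s4c.png

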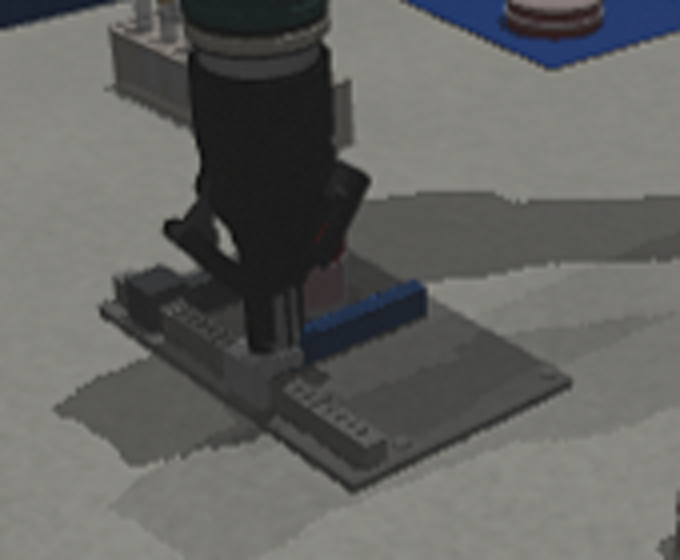

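Request:
{"api": "carry_out", "payload": {
  "fingers": [1,1,1,1,1],
  "travel": [
    [0,0.15,0],
    [0,0.15,0],
    [0,0.12,0],
    [0,0.1,0],
    [0,0,0]
  ],
  "delta_rot": [
    [0,0,0],
    [0,0,0],
    [0,0,0],
    [0,0,0],
    [0,0,0]
  ]
}}

```text
clock: 12.05
ee_pos: [0.57, -0.1817, 0.0626]
ee_rot: [1.0, 0.029, 0.001, 0.0]
wrist_force: [-0.3, 1.7, -0.8]
gripper_width: 0.0001
```

```bash
python3 blue.py w7
```

```text
ee [ 0.57   -0.1817  0.0626] F [-0.26  1.66 -0.83] n 3489 gx -0.0655 0.0461
-0.06 y lo/hi [-0.0166 -0.0034]
-0.04 y lo/hi [-0.0165 -0.0032]
-0.02 y lo/hi [-0.0168 -0.0032]
0.0 y lo/hi [-0.0165 -0.0032]
0.02 y lo/hi [-0.0119 -0.0029]
0.04 y lo/hi [-0.0155 -0.0029]
```

Request:
{"api": "carry_out", "payload": {
  "fingers": [1,1,1,1],
  "travel": [
    [0,0.06,0],
    [0,0.06,0],
    [0,0.05,0],
    [0,0,0]
  ],
  "delta_rot": [
    [0,0,0],
    [0,0,0],
    [0,0,0],
    [0,0,0]
  ]
}}

```text
clock: 12.6
ee_pos: [0.5704, -0.1897, 0.0627]
ee_rot: [1.0, 0.03, 0.001, -0.0]
wrist_force: [-0.2, 1.8, -1.2]
gripper_width: -0.0001
```

```bash
python3 blue.py w8
```

```text
ee [ 0.5704 -0.1897  0.0627] F [-0.21  1.83 -1.17] n 3541 gx -0.0654 0.0462
-0.06 y lo/hi [-0.0239 -0.011 ]
-0.04 y lo/hi [-0.0241 -0.0107]
-0.02 y lo/hi [-0.0247 -0.0106]
0.0 y lo/hi [-0.0246 -0.0107]
0.02 y lo/hi [-0.0201 -0.0108]
0.04 y lo/hi [-0.0232 -0.0107]
```

Request:
{"api": "carry_out", "payload": {
  "fingers": [1,1,1],
  "travel": [
    [0,0.04,0],
    [0,0.02,0],
    [0,0,0]
  ],
  "delta_rot": [
    [0,0,0],
    [0,0,0],
    [0,0,0]
  ]
}}

```text
clock: 13.02
ee_pos: [0.5706, -0.1921, 0.0627]
ee_rot: [1.0, 0.03, 0.001, -0.001]
wrist_force: [-0.6, 2.7, 0.2]
gripper_width: 0.0001
```

```bash
python3 blue.py w9
```

```text
ee [ 0.5706 -0.1921  0.0627] F [-0.59  2.75  0.16] n 3538 gx -0.0658 0.046
-0.06 y lo/hi [-0.0267 -0.0134]
-0.04 y lo/hi [-0.0264 -0.0131]
-0.02 y lo/hi [-0.027  -0.0131]
0.0 y lo/hi [-0.0268 -0.0132]
0.02 y lo/hi [-0.0225 -0.0132]
0.04 y lo/hi [-0.0255 -0.0132]
```

View pics/w9.png

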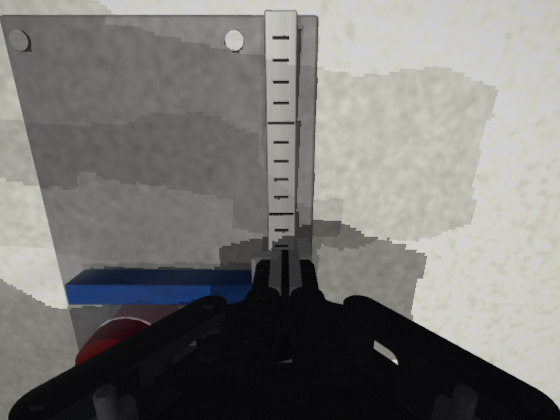

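Request:
{"api": "carry_out", "payload": {
  "fingers": [1,1],
  "travel": [
    [0,0.03,0],
    [0,0,0]
  ],
  "delta_rot": [
    [0,0,0],
    [0,0,0]
  ]
}}

```text
clock: 13.32
ee_pos: [0.5706, -0.1936, 0.0627]
ee_rot: [1.0, 0.03, 0.001, -0.001]
wrist_force: [-0.8, 1.6, 0.5]
gripper_width: -0.0003
```

```bash
python3 blue.py w10; python3 - <<'E'
from h import *
im,d,i=snap('top','t3')
cv2.imwrite('pics/t3c.png',cv2.resize(im[175:290,325:495],None,fx=4.5,fy=4.5,interpolation=cv2.INTER_CUBIC))
E
```

```text
ee [ 0.5706 -0.1936  0.0627] F [-0.85  1.63  0.49] n 3550 gx -0.0657 0.0461
-0.06 y lo/hi [-0.028  -0.0149]
-0.04 y lo/hi [-0.028  -0.0147]
-0.02 y lo/hi [-0.0283 -0.0148]
0.0 y lo/hi [-0.0284 -0.0148]
0.02 y lo/hi [-0.0244 -0.0146]
0.04 y lo/hi [-0.0273 -0.0146]
```

View pics/t3c.png

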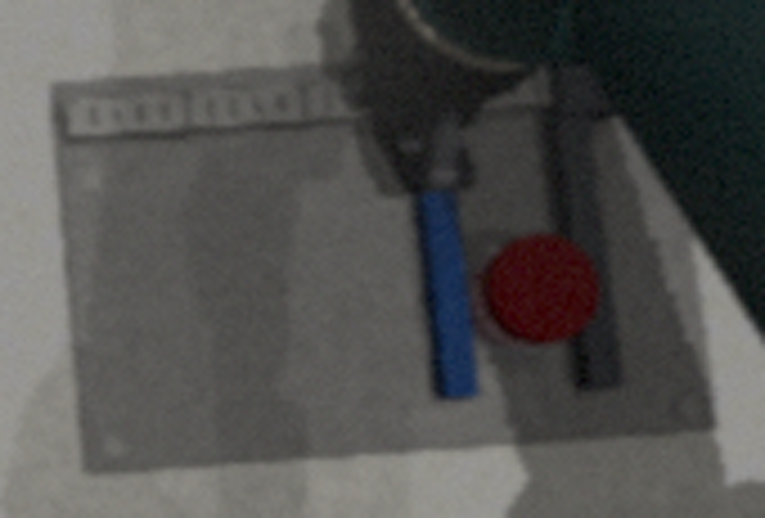

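```bash
cat > lid.py <<'E'
from h import *
import sys
i=bot.camera_info('top')
def lid(im):
    hsv=cv2.cvtColor(im,cv2.COLOR_BGR2HSV)
    m=(((hsv[...,0]<10)|(hsv[...,0]>165))&(hsv[...,1]>110)).astype(np.uint8);m[:,:400]=0;m[:200]=0;m[290:]=0;m[:,480:]=0
    c=np.argwhere(m).mean(0);return c[::-1],ray_z(i,c[1],c[0],.060).round(4),m.sum()
for n in ('t2','t3'): print(lid(cv2.imread(f'pics/{n}.png')))
im,d,i=snap('top',sys.argv[1]);print(lid(im),bot.get_obs()['ee_pos'].round(4),bot.get_obs()['wrist_force'].round(1))
E
python3 lid.py t4
```

```text
(array([442.68737475, 238.9498998 ]), array([ 0.4811, -0.2524,  0.06  ]), np.uint64(499))
(array([444.8528827, 238.7972167]), array([ 0.4813, -0.2564,  0.06  ]), np.uint64(503))
(array([444.898, 238.828]), array([ 0.4813, -0.2565,  0.06  ]), np.uint64(500)) [ 0.5706 -0.1936  0.0627] [ 0.7  2.3 -1.1]
```

Request:
{"api": "carry_out", "payload": {
  "fingers": [1,1],
  "travel": [
    [0,0.02,0],
    [0,0,0]
  ],
  "delta_rot": [
    [0,0,0],
    [0,0,0]
  ]
}}

```text
clock: 13.72
ee_pos: [0.5707, -0.1944, 0.0627]
ee_rot: [1.0, 0.03, 0.001, -0.001]
wrist_force: [0.5, 2.2, -0.4]
gripper_width: 0.0001
```

```bash
python3 lid.py t5; python3 blue.py w11
```

```text
(array([442.68737475, 238.9498998 ]), array([ 0.4811, -0.2524,  0.06  ]), np.uint64(499))
(array([444.8528827, 238.7972167]), array([ 0.4813, -0.2564,  0.06  ]), np.uint64(503))
(array([444.96787149, 238.79919679]), array([ 0.4813, -0.2566,  0.06  ]), np.uint64(498)) [ 0.5707 -0.1944  0.0627] [-0.8  2.9  0.6]
ee [ 0.5707 -0.1944  0.0627] F [-0.81  2.92  0.56] n 3565 gx -0.0657 0.0462
-0.06 y lo/hi [-0.0282 -0.0151]
-0.04 y lo/hi [-0.028  -0.0147]
-0.02 y lo/hi [-0.0286 -0.0148]
0.0 y lo/hi [-0.0287 -0.0151]
0.02 y lo/hi [-0.0246 -0.0151]
0.04 y lo/hi [-0.0277 -0.0152]
```

The jar stopped moving while the carriage advanced 0.8 mm, and the jaw shows about 0.005 rad of tilt, so it is snug. I'm backing off.

Request:
{"api": "carry_out", "payload": {
  "fingers": [1,1,1,1,1],
  "travel": [
    [0,-0.2,0],
    [0,-0.3,0],
    [0,-0.3,-0.3],
    [0,-0.3,-1],
    [0,-1,-1]
  ],
  "delta_rot": [
    [0,0,0],
    [0,0,0],
    [0,0,0],
    [0,0,0],
    [0,0,0]
  ]
}}

```text
clock: 14.45
ee_pos: [0.563, -0.0957, 0.1729]
ee_rot: [1.0, 0.027, -0.002, 0.0]
wrist_force: [1.0, -0.0, 0.6]
gripper_width: 0.0002
```

Request:
{"api": "carry_out", "payload": {
  "fingers": [1,1,1],
  "travel": [
    [0,-1,-0.6],
    [0,-0.3,0],
    [0,0,0]
  ],
  "delta_rot": [
    [0,0,0],
    [0,0,0],
    [0,0,0]
  ]
}}

```text
clock: 14.82
ee_pos: [0.561, -0.0228, 0.2108]
ee_rot: [1.0, 0.031, 0.004, 0.001]
wrist_force: [-0.6, -0.5, -0.4]
gripper_width: 0.0001
```

```bash
python3 lid.py t6; python3 - <<'E'
from h import *
im=cv2.imread('pics/t6.png')
cv2.imwrite('pics/t6c.png',cv2.resize(im[175:290,325:495],None,fx=4.5,fy=4.5,interpolation=cv2.INTER_CUBIC))
im,d,i=snap('scene','s6')
cv2.imwrite('pics/s6c.png',cv2.resize(im[100:240,150:320],None,fx=4,fy=4,interpolation=cv2.INTER_CUBIC))
im,d,i=snap('wrist','w12')
E
```

```text
(array([442.68737475, 238.9498998 ]), array([ 0.4811, -0.2524,  0.06  ]), np.uint64(499))
(array([444.8528827, 238.7972167]), array([ 0.4813, -0.2564,  0.06  ]), np.uint64(503))
(array([nan, nan]), array([nan, nan, nan]), np.uint64(0)) [ 0.5612 -0.0234  0.2108] [-0.   0.5 -0.1]lid.py:7: RuntimeWarning: Mean of empty slice.
  c=np.argwhere(m).mean(0);return c[::-1],ray_z(i,c[1],c[0],.060).round(4),m.sum()
  ret = um.true_divide(
```

View pics/t6c.png

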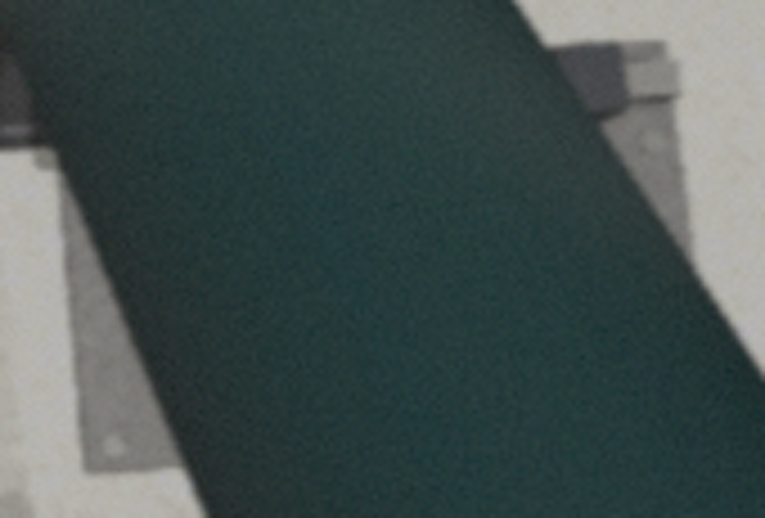

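View pics/s6c.png

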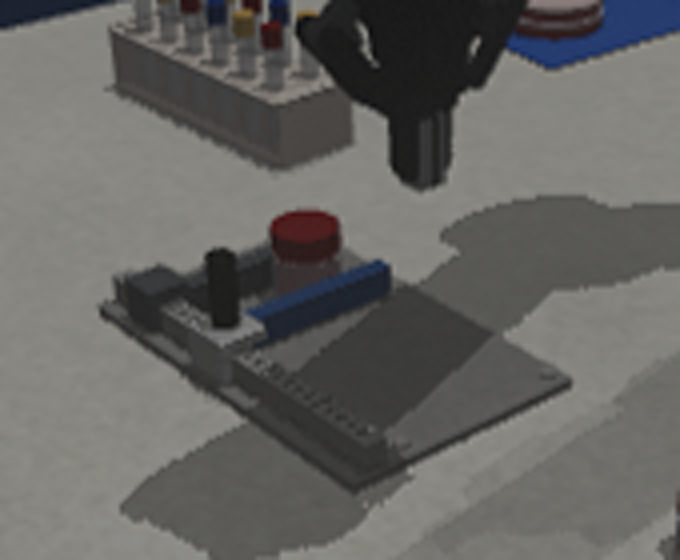

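View pics/w12.png

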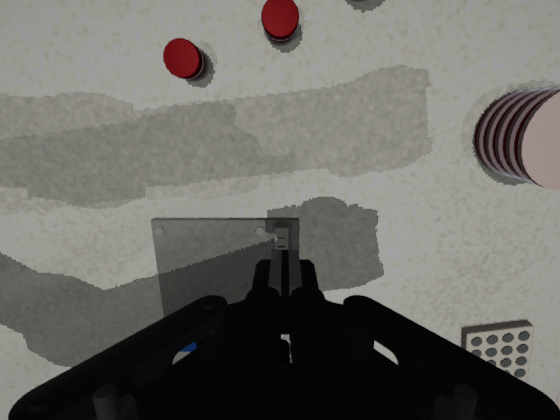

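The top view is blocked by the arm. The scene view shows the jar upright between the jaws. I'll take the wrist camera over the caliper to check the closure.

```bash
python3 plan.py 0.51 -0.30 0.23 3.2 5
```

```text
t 14.975 p [ 0.561  -0.0254  0.2096] rotvec err deg [ 0.17 -0.34  0.14] w -0.0002 F [-0.24 -0.5   0.21]
T [[-0.239, 0.968, -0.071], [-0.236, 0.969, -0.073], [-0.236, 0.969, -0.072], [-0.237, 0.969, -0.073], [-0.236, 0.969, -0.072]]
D [[0.04, -0.09, 0.04], [0.0, 0.0, -0.0], [0.0, 0.0, -0.0], [0.0, 0.0, -0.0], [0.0, 0.0, -0.0]]
end [ 0.5155 -0.2706  0.2278]
```

Request:
{"api": "carry_out", "payload": {
  "fingers": [0.5,0,0,0,0],
  "travel": [
    [-0.2,0.95,-0.1],
    [-0.2,0.95,-0.1],
    [-0.2,0.95,-0.1],
    [-0.2,0.95,-0.1],
    [-0.2,0.95,0]
  ],
  "delta_rot": [
    [0,0,0],
    [0,0,0],
    [0,0,0],
    [0,0,0],
    [0,0,0]
  ]
}}

```text
clock: 15.6
ee_pos: [0.5207, -0.2759, 0.2252]
ee_rot: [1.0, 0.027, -0.001, -0.0]
wrist_force: [0.5, -0.1, 0.6]
gripper_width: 0.0852
```

Request:
{"api": "carry_out", "payload": {
  "fingers": [0,0,0],
  "travel": [
    [0,0.5,0],
    [0,0,0],
    [0,0,0]
  ],
  "delta_rot": [
    [0,0,0],
    [0,0,0],
    [0,0,0]
  ]
}}

```text
clock: 15.98
ee_pos: [0.5167, -0.3098, 0.2213]
ee_rot: [1.0, 0.02, -0.004, -0.001]
wrist_force: [0.4, 0.6, 0.2]
gripper_width: 0.0858
```

```bash
python3 blue.py w13; python3 - <<'E'
from h import *
im=cv2.imread('pics/w13.png')
cv2.imwrite('pics/w13c.png',cv2.resize(im[60:310,180:440],None,fx=2.4,fy=2.4,interpolation=cv2.INTER_CUBIC))
E
```

```text
ee [ 0.5167 -0.3098  0.2213] F [0.37 0.55 0.23] n 1621 gx -0.0658 0.0471
-0.06 y lo/hi [-0.0281 -0.0157]
-0.04 y lo/hi [-0.0284 -0.016 ]
-0.02 y lo/hi [-0.0287 -0.0163]
0.0 y lo/hi [-0.029  -0.0166]
0.02 y lo/hi [-0.0293 -0.016 ]
0.04 y lo/hi [-0.0296 -0.0163]
```

View pics/w13c.png

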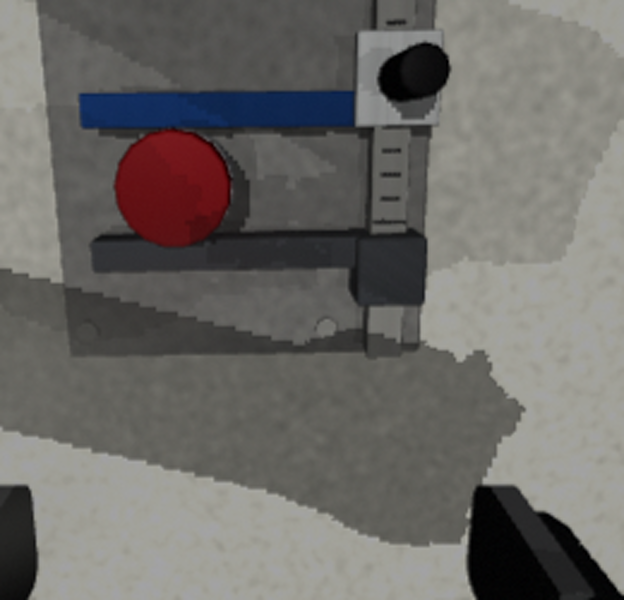

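```bash
python3 - <<'E'
from h import *
i=bot.camera_info('wrist')
im,d,_=snap('wrist','w14')
a=np.radians(3.2);c=np.array([.504,-.2066]);M=np.array([[np.cos(a),-np.sin(a)],[np.sin(a),np.cos(a)]])
vv,uu=np.mgrid[60:300,180:380]
q=np.array([px2w(i,d,u,v) for u,v in zip(uu.ravel(),vv.ravel())]);g=(q[:,:2]-c)@M;z=q[:,2]
hsv=cv2.cvtColor(im,cv2.COLOR_BGR2HSV)[60:300,180:380].reshape(-1,3).astype(int)
b=(abs(hsv[:,0]-114)<12)&(hsv[:,1]>130)&(abs(z-.031)<.004)
f=(abs(z-.032)<.0025)&(hsv[:,1]<90)&(hsv[:,2]<80)&(g[:,1]<-.06)
def fit(sel,fn,name):
    X=[];Y=[]
    for x in np.arange(-.062,.042,.004):
        s=sel&(abs(g[:,0]-x)<.002)
        if s.sum()>5: X.append(x);Y.append(fn(g[s,1]))
    X=np.array(X);Y=np.array(Y)
    k=abs(Y-np.median(Y))<.003;p=np.polyfit(X[k],Y[k],1)
    k=abs(Y-np.polyval(p,X))<.001;p=np.polyfit(X[k],Y[k],1);print(name,k.sum(),'slope',p[0].round(4),'at -.025',np.polyval(p,-.025).round(4),'at .065',np.polyval(p,.065).round(4))
fit(b,np.min,'blue face');fit(b,np.max,'blue back');fit(f,np.max,'fixed face');fit(f,np.min,'fixed back')
l=((hsv[:,0]<10)|(hsv[:,0]>165))&(hsv[:,1]>110)&(abs(z-.06)<.004)
print('lid',g[l].min(0),g[l].max(0),z[l].mean(), z[l].std())
E
```

```text
blue face 26 slope -0.0151 at -.025 -0.0287 at .065 -0.03
blue back 26 slope -0.0021 at -.025 -0.0162 at .065 -0.0163
fixed face 22 slope 0.0083 at -.025 -0.0757 at .065 -0.075
fixed back 26 slope 0.0047 at -.025 -0.0889 at .065 -0.0884
lid [-0.04769747 -0.07422709] [-0.00378364 -0.03030802] 0.060481404198112466 0.0007583503644296201
```

```bash
python3 -c "
from rig import bot
print(bot.close_job())"
```

```text
the job is handed in; nothing more can be done
None
```

The jar with the dark red lid is standing upright on the caliper plate, closed between the two jaws. The arm is clear of everything, and I handed the job in at about 16 s on the clock.

I picked the largest of the three red-lidded jars and set it down about 6 mm off the fixed jaw. Then I pushed the black post with closed fingers until the jar stopped moving, and backed away.

**Last checks (wrist camera, after letting go):**
- **Jar:** upright, with the lid at z ≈ 0.060 m as expected on the plate, at about x = -26 mm in the caliper's frame.
- **Opening:** about 47 mm between the faces at the jar and about 45 mm at the post. The edges are only good to about 1 mm, so this fits 46 mm snug.
- **Jaw tilt:** roughly 0.01 rad (0.007–0.023, depending on which edges I fit), not visible as askew. While I was still pushing I estimated about 0.005 rad, so these two disagree somewhat.
- **Forces:** the push read about 3 N and no reading between moves was above about 7 N.

**Failed check:** the arm blocked the last top-camera picture, so I used the wrist and scene views instead.

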